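# Load the marking slide and wind it to the index

## Task

Set the steel block flat between the locating pins on the slide's carriage and let go of it. Then wind the carriage along with the tilted handwheel, a few grasps' worth, until the carriage's pointer stands right opposite the tip of the brass index clip on the scale. Move the carriage only with the handwheel, do not shift the index clip, and leave the wood offcut, brass weight and pitch dop where they stand.

Things in the scene. Friction and masses are not known exactly. Their poses are not given: they have to be found in the camera images.
- block_center (a point): centre of the loose grey steel block, 50 x 50 x 24 mm high, 0.3 to 0.6 kg, lying flat on the desk; z up, x and y along its square sides. Grip it by two opposite sides; its top is 12 mm above this point
- offcut_center (a point): centre of a wooden offcut, 50 x 58 x 26 mm, a bystander of about the block's size: leave alone
- weight_center (a point): centre of a small turned brass weight, 28 mm across and 31 mm high, a bystander: leave alone
- dop_center (a point): centre of a round wooden dop with black pitch on it, 52 mm across and 36 mm high, a bystander: leave alone
- slide_bed: the slide, fixed to the desk: grey bed 140 x 240 x 12 mm high, two steel guide rods along y; origin under the guide rods' middle line on the desk, z up, y = the way the carriage travels (the bed reaches from y = -110 to +130 mm), x to its rear
- nest (a point): middle of the flat top of the aluminium carriage (84 x 78 mm), 44 mm above the desk; axes as slide_bed. 8 steel pins, 5 mm thick, 6.5 mm high, stand at (+-18, +-31.5) and (+-31.5, +-18) mm from it: the block goes between them, square to these axes, with 4 mm play on every side, its centre then 12 mm above this point. In the middle of each side 31 mm between the pins is free for a finger
- wheel_center (a point): centre of the steel handwheel, half-way through its knurled rim (58 mm in diameter, 14 mm thick), 102 mm above the desk at (-105, +55) mm on slide_bed. z = the wheel's axis, out of its face, 35 degrees from vertical, leaning to slide_bed's -x; x and y turn with it. The rim can be gripped across its diameter from along the axis at any angle; behind it is only a 25 mm bearing tube
- crank_grip (a point): middle of the black crank grip on the wheel's face, 10 mm thick, 18.5 mm off the axis; it reaches 23 mm above wheel_center along the wheel's z, inside the rim's outline (the hub 11 mm)
- pointer_tip (a point): tip of the dark steel pointer, 2.4 mm wide, on the carriage's front edge; 56 mm in front of the nest point, 3 mm above it; axes as slide_bed
- index_tip (a point): tip of the brass index clip, 2.4 mm wide, which sits with stiff friction on the aluminium scale bar in front of the carriage, about level with the pointer; axes as slide_bed. The carriage is set when pointer_tip and index_tip have the same y along the slide; they pass with a gap of about 0.5 mm
- wheel (a joint): turning angle of the handwheel in rad, 0 at the start, -0.3 to 6.6; grows as the wheel turns anticlockwise seen looking at its face (positive about wheel_center's z). Turns with light friction, about 0.06 N m, and stays where it is left
- carriage (a joint): travel of the carriage along its +y in m, 0 at the start, up to 0.066; geared to the wheel by rack and pinion: 10 mm for each rad, so anticlockwise moves it to +y
- index (a joint): place of the index clip in m on the same scale as carriage: when carriage equals it, the pointer stands opposite the clip's tip. 0.022 to 0.042
- steel_block: the same loose steel block, origin at the middle of its underside, 12 mm below block_center
- the_arm_lamp: the grey desk lamp, fixed, not to be touched; its shade hangs left of the work, over x = 0.48 to 0.68, y = 0.14 to 0.35 m, from 0.44 m above the desk upwards: keep wrist and elbow clear of it, above all on the way in from the left
Mind the look-alikes: they are no part of the job. Leave any pink look-alike of the steel_block alone.

How it is judged (in metres and radians):
On the way, in this order (a step that is already met when the one before it is completed fails the run):
1. the steel block lies flat between the pins, let go, while the carriage is still at its starting end (horizontal distance between block_center and nest below 0.008 m and z of block_center in the frame of nest between 0.009 and 0.0155 m and angle between block_center's own z axis and vertical below 0.08 rad and contact force between the fingers and steel_block below 0.3 N and value of joint carriage below 0.01 m), for 0.2 s.
2. with the block aboard, the carriage is wound until its pointer is within 3 mm of the index clip's tip (horizontal distance between block_center and nest below 0.008 m and z of block_center in the frame of nest between 0.009 and 0.0155 m and angle between block_center's own z axis and vertical below 0.08 rad and y of pointer_tip in the frame of index_tip between -0.003 and 0.003 m), for 0.2 s.
At the end, for the whole second after the job is handed in: The block lies flat between the pins of the carriage (centre within 8 mm of the nest's, tilted under 0.08 rad), the carriage stands still with its pointer within 3 mm of the index clip's tip along the slide, and all is let go (all of step 2 and contact force between the fingers and steel_block below 0.3 N and velocity of joint carriage between -0.002 and 0.002 m/s and linear speed of steel_block below 0.01 m/s); the robot touches nothing.
It fails at once if the carriage, or the block on it, is pushed directly (over 3 N) once the carriage has left its start by 10 mm (value of joint carriage above 0.01 m and (contact force between any of the fingers, the arm and carriage above 3 N or contact force between any of the fingers, the arm and steel_block above 3 N)).
It fails at once if the index clip is shifted by more than 3 mm (distance of index_tip from where it was at the start of the episode above 0.003 m).
It fails at once if the offcut, the brass weight or the dop is moved by more than 20 mm (distance of any of offcut_center, weight_center, dop_center from where it was at the start of the episode above 0.02 m).
It also fails if it takes over 72 s, if anything falls off the work surface, if the arm or the gripper's body presses on something with over 40 N, if the wrist force passes 120 N, or if a joint passes its speed limit or range.

## Robot

A 6-joint arm with a two-finger parallel gripper is mounted at the origin on a cart in front of the work surface, level with it; the furniture and walls round the work are solid. World frame = base frame: x ahead of the robot, y to its left, z up, the work surface at z = 0. Lengths are in mm, angles in rad, forces in N, time in s.
With the tool pointing down it reaches from about 300 to 775 mm from the base axis. Payload 14.6 kg.
Tool frame: the origin (TCP) lies midway between the tips of the shut fingers; the grasp point (between the pads) lies manip.grasp_offset behind it (manip.grasp_offset is the distance from the TCP to the grasp point, in mm); z points along the fingers, y is the direction in which the jaws open and shut (so a half turn about z gives the same grasp; the last joint's range is limited). The gripper opens to 94 mm and grips with 3 to 60 N. Pads are 16 mm wide; open, the fingers measure 119 mm over their backs; the gripper's body (75 mm by 177 mm) begins 78 mm behind the grasp point.
Start: joints at [1.191, 0.3, 1.521, -0, 1.321, -0.067], TCP at [169.245, 523.302, 205.446] pointing down, gripper open.
Joint ranges: [-3.03, 3.03], [-0.79, 2.21], [0.23, 2.52], [-1.04, 4.18], [0, 3.07], [-2.55, 2.55]. Speed limits (rad/s): [2.22, 2.22, 2.57, 3.14, 3.14, 3.14].

## Interface

Orientations are given as [roll, pitch, yaw] about the fixed x, y, z axes, in that order (R = Rz(yaw) Ry(pitch) Rx(roll)).
In Python, from cell import monitor, vision, order, manip gives the robot as it stands.
- The arm moves only by the shell command python3 -m jog 'ROWS' [FORCE]. ROWS is JSON, a list of rows, each a list of 7 numbers: the shift along the tool's x, y, z in cm, then the turn, a rotation vector about the tool's x, y, z in rad, then the opening in per cent of the stroke, from 0 (shut) to 100 (fully open). In form: [[tx, ty, tz, rx, ry, rz, jaw], ...]. A call has 1 to 8 rows; each row shifts and turns the commanded pose from where the row before left it, along the tool's axes as they then stand; what a row does not reach is not made up. A row lasts 1/10 s, in which the tool goes at most 50 mm and 8.59 degrees, less where a joint would pass 70% of its speed; a pose out of reach is approached as far as the arm can. A call is refused whole if a number of a shift passes 5 or a number of a turn 0.15, either way. A call with a gripper value outside its range is refused whole. The fingers move at their own pace and stop on an object; FORCE is the grip in N (left out, the last holds). Time passes only in rows, so rows that do not move let the fingers close. It gives the time, the measured TCP pose, the force and the opening at its end, in the units of the state.
- monitor.read_state(): the state, without advancing time (a new reading comes with each control period).
- vision.camera(name): name is "scene" or "top" or "wrist"; returns a dict with "color" (400x640x3 uint8, blue, green, red), "fx", "fy", "cx", "cy" (pixels), "cam_to_world" (4x4, takes a point from camera to world coordinates); the wrist camera has in their place "tool_from_camera" (4x4, takes a point from camera to tool coordinates, whose origin is the TCP and whose axes are the flange's). Camera axes: x right, y down, z forward; pixel columns grow to the right and rows downward; lengths in mm; the calibration is good to about 2 mm. A picture is of the moment at which its call begins: read the wrist's pose just before it. There is no depth.
- order.sign_off(): hands the job in, once; it reports no verdict.
The state is a dict: "clock": time; "joints": joint angles; "qd": joint speeds; "effort": joint torques, N m; "eef_pos": TCP position; "eef_rot": TCP orientation; "wrist_force": force on the tool from outside, world axes, zero at the start; "moment": the same for the moment, N m; "finger_gap": finger opening in mm.
Only numpy, scipy, OpenCV 4.12 (cv2) and the standard library are available. Lean on these libraries where they do the work, as an engineer would, in place of code of your own. Each camera call takes 0.05 s, during which the arm holds its last target.

## Working session

There is one attempt and no reset: what is moved stays moved. The work goes in short steps, Python scripts to look and compute and a shell command to move; the robot and the scene stay as the last step left them, time stands still between calls to the robot, and variables do not carry over. Pictures are saved under pics/ and viewed, and the job is handed in when it is done.

```bash
ls; mkdir -p pics; python3 - <<'E'
from cell import monitor, vision, order, manip
import cv2
print(monitor.read_state()); print(manip.grasp_offset)
for n in("scene","top","wrist"):
    c=vision.camera(n); cv2.imwrite(f"pics/a_{n}.png",c["color"]); print(n,{k:v for k,v in c.items() if k!="color"})
E
```

```text
pics
{'clock': 0.0, 'joints': array([ 1.19139636e+00,  3.00445653e-01,  1.52156496e+00,  1.70538837e-05,
        1.32069312e+00, -6.66052653e-02]), 'qd': array([-0.00042631,  0.00119825,  0.00030775, -0.00033905, -0.00095254,
        0.00111435]), 'effort': array([ 8.40346420e-04, -5.31808162e+01, -3.52745998e+01,  7.09294947e-02,
        2.43276829e-02, -9.43255100e-05]), 'eef_pos': array([169.15247668, 523.07580695, 204.90710674]), 'eef_rot': array([-3.14048514e+00, -9.04307490e-05,  2.82879367e+00]), 'wrist_force': array([ 0.09403444, -0.39617231, -0.22322238]), 'moment': array([-0.01283994, -0.03383394,  0.03924105]), 'finger_gap': 93.8161301450198}
18.8
scene {'fx': 452.9972048125589, 'fy': 452.9972048125589, 'cx': 319.82145682408185, 'cy': 203.1524705366098, 'cam_to_world': array([[ 5.41116260e-01, -7.52942048e-01,  3.74528325e-01,
         3.00692590e+02],
       [-8.40946751e-01, -4.83785962e-01,  2.42404010e-01,
        -3.55868826e+02],
       [-1.32462621e-03, -4.46127129e-01, -8.94968619e-01,
         8.83147633e+02],
       [ 0.00000000e+00,  0.00000000e+00,  0.00000000e
[... 268 characters left out ...]
.91128616e-04,  2.54392398e-02,
        -1.22172253e+02],
       [-2.51826837e-02, -1.17272870e-01, -9.92780392e-01,
         1.06232111e+03],
       [ 0.00000000e+00,  0.00000000e+00,  0.00000000e+00,
         1.00000000e+00]])}
wrist {'fx': 360.2093249932001, 'fy': 360.2093249932001, 'cx': 317.13634295926187, 'cy': 199.34294987326848, 'tool_from_camera': array([[ 9.97416212e-05, -9.58385671e-01, -2.85476612e-01,
         8.40709292e+01],
       [ 9.99999972e-01,  1.56360528e-04, -1.75538271e-04,
         1.33530603e+00],
       [ 2.12870637e-04, -2.85476587e-01,  9.58385660e-01,
        -1.78217064e+02],
       [ 0.00000000e+00,  0.00000000e+00,  0.00000000e+00,
         1.00000000e+00]])}
```

View pics/a_scene.png

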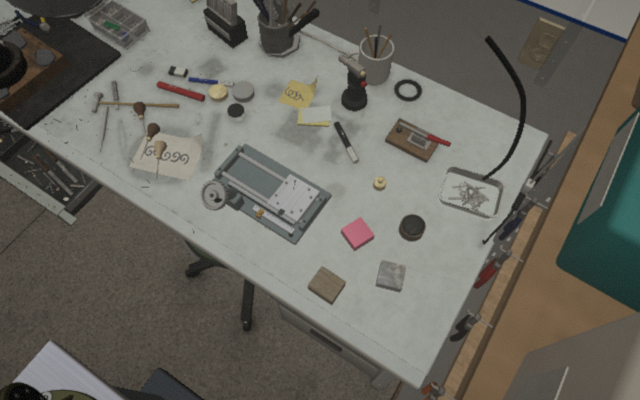

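View pics/a_top.png

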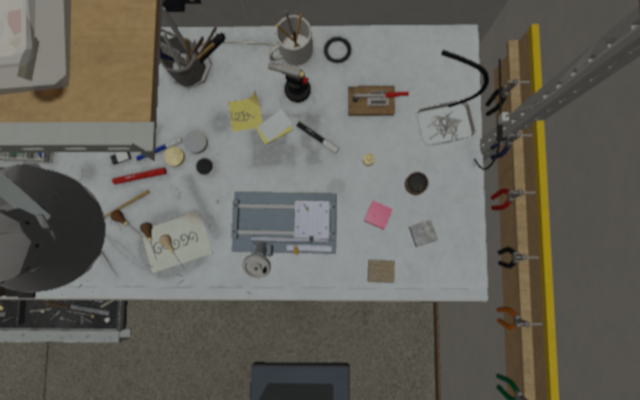

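View pics/a_wrist.png

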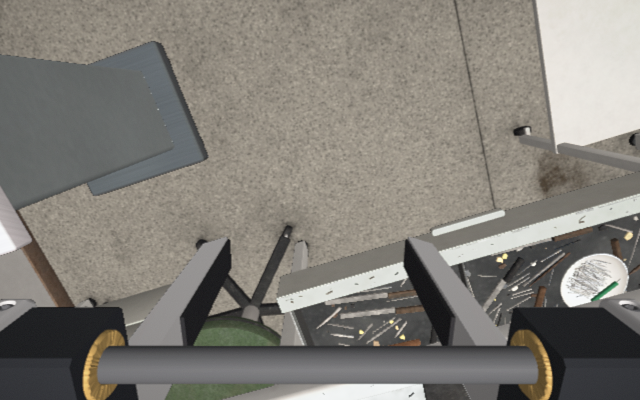

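```bash
cat > h.py <<'E'
import numpy as np, cv2
from cell import monitor, vision, manip
from scipy.spatial.transform import Rotation as R
def cam(n):
    s=monitor.read_state(); c=vision.camera(n)
    if n=="wrist":
        T=np.eye(4);T[:3,:3]=R.from_euler('xyz',s['eef_rot']).as_matrix();T[:3,3]=s['eef_pos']
        c['T']=T@c['tool_from_camera']
    else: c['T']=c['cam_to_world']
    return c
def ray(c,u,v):
    d=c['T'][:3,:3]@np.array([(u-c['cx'])/c['fx'],(v-c['cy'])/c['fy'],1]);return c['T'][:3,3],d
def plane(c,u,v,z):
    o,d=ray(c,u,v);return o+d*(z-o[2])/d[2]
def proj(c,p):
    q=np.linalg.inv(c['T'])@np.append(p,1);return np.array([c['cx']+c['fx']*q[0]/q[2],c['cy']+c['fy']*q[1]/q[2]])
def two(c1,p1,c2,p2):
    o1,d1=ray(c1,*p1);o2,d2=ray(c2,*p2)
    A=np.stack([d1,-d2],1);t=np.linalg.lstsq(A,o2-o1,rcond=None)[0]
    a,b=o1+d1*t[0],o2+d2*t[1];return (a+b)/2,np.linalg.norm(a-b)
def crop(c,u0,v0,u1,v1,f,fn):
    im=c['color'][v0:v1,u0:u1];cv2.imwrite('pics/'+fn,cv2.resize(im,None,fx=f,fy=f,interpolation=cv2.INTER_CUBIC))
E
python3 - <<'E'
from h import *
t=cam('top');s=cam('scene')
crop(t,220,180,450,290,3.4,'b_top.png');crop(s,190,135,420,305,3.4,'b_scene.png')
for n,p,z in [('block',(423,233),24),('offcut',(381,271),26),('pink',(378,215),24),('weight',(368,159),31),('dop',(416,183),36),('nest',(316,219),44),('wheel',(257,265),102)]:
    print(n,plane(t,*p,z))
for n,p,z in [('block',(391,276),24),('nest',(296,199),44),('wheel',(214,194),102)]:
    print(n,plane(s,*p,z))
E
```

```text
block [ 604.08057671 -322.03611872   24.        ]
offcut [ 518.9801017  -226.60291058   26.        ]
pink [ 644.68258581 -221.43510088   24.        ]
weight [ 772.58610509 -199.31604359   31.        ]
dop [ 716.07902689 -306.49185106   36.        ]
nest [633.56183987 -81.62163181  44.        ]
wheel [531.87183297  38.59541471 102.        ]
block [ 601.43749945 -327.01879494   24.        ]
nest [633.19704128 -81.6876854   44.        ]
wheel [532.95620105  39.82362537 102.        ]
```

View pics/b_top.png

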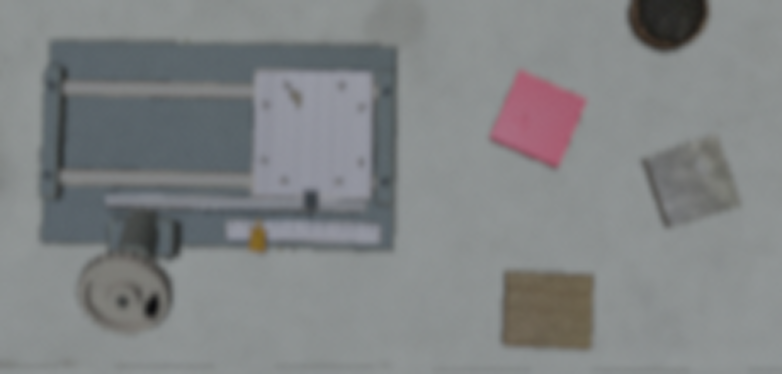

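View pics/b_scene.png

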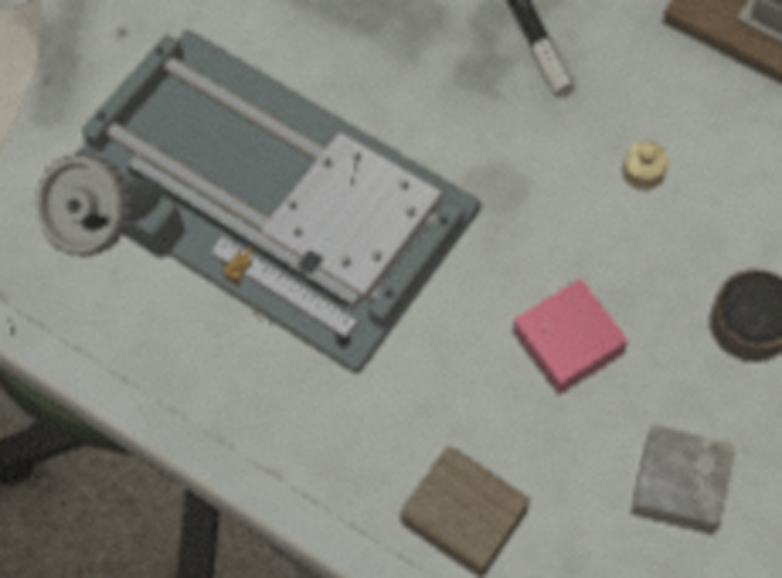

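```bash
python3 - <<'E'
from h import *
for n,rect in (('top',(400,210,450,258)),('scene',(370,255,412,295))):
    c=cam(n);im=c['color'];u0,v0,u1,v1=rect
    hsv=cv2.cvtColor(im,cv2.COLOR_BGR2HSV)
    g=cv2.cvtColor(im,cv2.COLOR_BGR2GRAY)
    sub=g[v0:v1,u0:u1];th,m=cv2.threshold(sub,0,255,cv2.THRESH_BINARY_INV+cv2.THRESH_OTSU)
    cs,_=cv2.findContours(m,cv2.RETR_EXTERNAL,cv2.CHAIN_APPROX_NONE);k=max(cs,key=cv2.contourArea)
    r=cv2.minAreaRect(k);b=cv2.boxPoints(r)+[u0,v0]
    P=np.array([plane(c,*p,24) for p in b]);print(n,th,r);print(P.round(1),P.mean(0))
    for i in range(4):
        d=P[(i+1)%4]-P[i];print(np.linalg.norm(d).round(1),np.degrees(np.arctan2(d[1],d[0])).round(1))
t=cam('top')
for nm,pts,z in (('bed',[(52,40),(397,45),(393,249),(40,243)],12),('car',[(255,70),(373,70),(370,197),(253,192)],44)):
    P=np.array([plane(t,220+u/3.4,180+v/3.4,z) for u,v in pts]);print(nm,P.round(1),P.mean(0))
E
```

```text
top 128.0 ((22.70000457763672, 23.099998474121094), (22.76839828491211, 24.66576385498047), 71.56504821777344)
[[ 619.4 -287.3   24. ]
 [ 637.1 -340.3   24. ]
 [ 588.4 -355.2   24. ]
 [ 570.8 -302.6   24. ]] [ 603.92859104 -321.34648945   24.        ]
55.8 -71.5
50.9 -163.0
55.5 108.5
50.9 17.4
scene 135.0 ((20.52941131591797, 20.882352828979492), (27.16398811340332, 27.649059295654297), 14.03624439239502)
[[ 565.9 -308.9   24. ]
 [ 620.9 -293.    24. ]
 [ 637.1 -343.7   24. ]
 [ 582.1 -358.1   24. ]] [ 601.49578982 -325.93868563   24.        ]
57.2 16.2
53.2 -72.2
56.9 -165.2
51.8 108.2
bed [[ 699.8  107.8   12. ]
 [ 696.3 -128.1   12. ]
 [ 558.3 -125.4   12. ]
 [ 561.6  112.3   12. ]] [629.00149029  -8.33306711  12.        ]
car [[ 674.9  -34.3   44. ]
 [ 675.  -112.1   44. ]
 [ 591.5 -110.3   44. ]
 [ 594.5  -33.8   44. ]] [633.9725658  -72.62644873  44.        ]
```

```bash
python3 -m jog '[[0,0,0,0,0,0.14,100],[0,0,0,0,0,0.14,100],[0,0,0,0,0,0.14,100],[0,0,0,0,0,0.14,100],[0,0,0,0,0,0.14,100],[0,0,0,0,0,0.14,100],[0,0,0,0,0,0.12,100],[0,0,0,0,0,0,100]]'
cat >> h.py <<'E'
def delta(p=None,rpy=None,Rt=None):
    s=monitor.read_state();R0=R.from_euler('xyz',s['eef_rot'])
    if Rt is None: Rt=R.from_euler('xyz',rpy) if rpy is not None else R0
    print('now',s['eef_pos'].round(1),'rpy',s['eef_rot'].round(3),'j',s['joints'].round(2),'F',s['wrist_force'].round(1),'gap',round(s['finger_gap'],1),'t',s['clock'])
    if p is not None: print('shift cm',(R0.inv().apply(np.array(p)-s['eef_pos'])/10).round(2))
    print('turn',(R0.inv()*Rt).as_rotvec().round(3))
E
python3 -c "
from h import *
delta([350,-20,205]);delta([603,-323,150])"
```

```text
clock: 1.2
eef_pos: [169.3, 523.3, 205.4]
eef_rot: [-3.142, 0.0, 1.867]
wrist_force: [0.5, -0.3, -0.0]
finger_gap: 93.9
now [169.3 523.3 205.4] rpy [-3.142  0.     1.867] j [1.19 0.3  1.52 0.   1.32 0.9 ] F [ 0.5 -0.3 -0. ] gap 93.9 t 1.2
shift cm [-5.724e+01  1.440e+00  4.000e-02]
turn [0. 0. 0.]
now [169.3 523.3 205.4] rpy [-3.142  0.     1.867] j [1.19 0.3  1.52 0.   1.32 0.9 ] F [ 0.5 -0.3 -0. ] gap 93.9 t 1.2
shift cm [-93.6   16.8    5.54]
turn [0. 0. 0.]
```

```bash
python3 -m jog '[[-4,0.1,0,0,0,0,100],[-4,0.1,0,0,0,0,100],[-4,0.1,0,0,0,0,100],[-4,0.1,0,0,0,0,100],[-4,0.1,0,0,0,0,100],[-4,0.1,0,0,0,0,100],[-4,0.1,0,0,0,0,100],[-4,0.1,0,0,0,0,100]]'; python3 -m jog '[[-4,0.1,0,0,0,0,100],[-4,0.1,0,0,0,0,100],[-4,0.1,0,0,0,0,100],[-4,0.1,0,0,0,0,100],[-4,0.1,0,0,0,0,100],[-4,0.1,0,0,0,0,100],[0,0,0,0,0,0,100]]'
python3 -c "
from h import *
delta([620,-353,190])"
```

```text
clock: 2.0
eef_pos: [271.0, 218.3, 205.6]
eef_rot: [3.141, -0.0, 1.874]
wrist_force: [1.2, 0.1, -0.7]
finger_gap: 93.9
clock: 2.7
eef_pos: [347.8, -11.2, 205.5]
eef_rot: [3.141, 0.001, 1.868]
wrist_force: [0.1, 0.8, -1.1]
finger_gap: 94.4
now [347.8 -11.2 205.5] rpy [3.141e+00 1.000e-03 1.868e+00] j [-0.14 -0.17  2.02 -0.    1.29 -0.43] F [ 0.1  0.8 -1.1] gap 94.4 t 2.7
shift cm [-40.65  16.02   1.58]
turn [0. 0. 0.]
```

```bash
python3 -m jog '[[-3.7,1.5,0,0,0,0,100],[-3.7,1.5,0,0,0,0,100],[-3.7,1.5,0,0,0,0,100],[-3.7,1.5,0,0,0,0,100],[-3.7,1.5,0,0,0,0,100],[-3.7,1.5,0,0,0,0,100],[-3.7,1.5,0,0,0,0,100],[-3.7,1.5,0,0,0,0,100]]'; python3 -m jog '[[-3.7,1.5,1,0,0,0,100],[-3.7,1.5,1,0,0,0,100],[0,0,1,0,0,0,100],[0,0,0,0,0,0,100],[0,0,0,0,0,0,100]]'
python3 -c "
from h import *
delta([603,-323,150])
c=cam('wrist');cv2.imwrite('pics/c_w.png',c['color'])"
```

```text
clock: 3.5
eef_pos: [549.8, -256.0, 205.3]
eef_rot: [-3.142, -0.0, 1.873]
wrist_force: [0.6, 0.7, 0.6]
finger_gap: 93.9
clock: 4.0
eef_pos: [599.0, -316.3, 176.0]
eef_rot: [3.142, -0.0, 1.871]
wrist_force: [0.4, 0.2, 0.3]
finger_gap: 94.0
now [ 599.  -316.3  176. ] rpy [ 3.142 -0.     1.871] j [-0.54  0.61  1.14  0.    1.39 -0.84] F [0.4 0.2 0.3] gap 94.0 t 4.0
shift cm [-0.75  0.19  2.6 ]
turn [0. 0. 0.]
```

View pics/c_w.png

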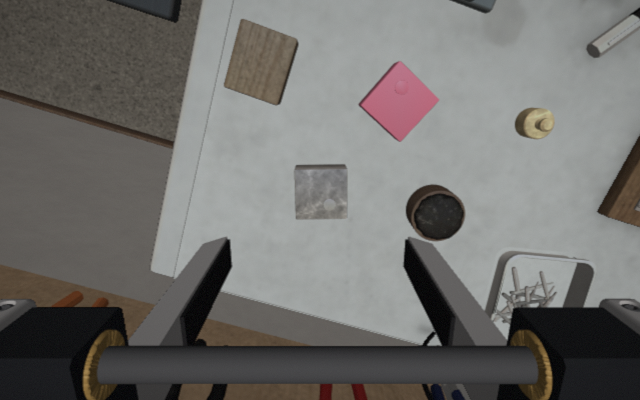

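```bash
python3 - <<'E'
from h import *
c=cam('wrist');crop(c,270,140,370,240,6,'c2.png')
P=np.array([plane(c,*p,24) for p in [(296,170),(347,169),(348.5,218.5),(295.5,219)]])
print(P.round(1),P.mean(0))
for i in range(4):
    d=P[(i+1)%4]-P[i];print(np.linalg.norm(d).round(1),np.degrees(np.arctan2(d[1],d[0])).round(1))
E
```

```text
[[ 576.2 -308.    24. ]
 [ 621.5 -293.    24. ]
 [ 638.6 -339.2   24. ]
 [ 589.4 -354.9   24. ]] [ 606.43498112 -323.78363617   24.        ]
47.7 18.3
49.2 -69.7
51.7 -162.2
48.7 105.7
```

View pics/c2.png

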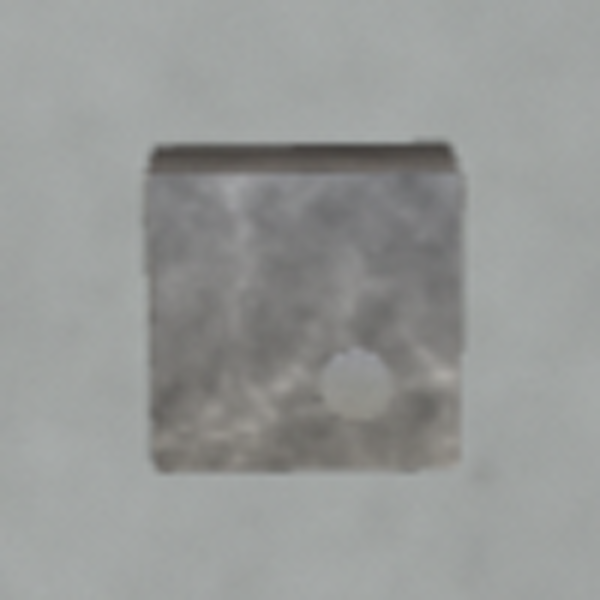

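```bash
python3 -m jog '[[-0.9,0.4,2,0,0,0,100],[0,0,3.5,0,0,0,100],[0,0,3.5,0,0,0,100],[0,0,2,0,0,0,100],[0,0,0,0,0,0,100],[0,0,0,0,0,0,100]]'
python3 -c "
from h import *
c=cam('wrist');cv2.imwrite('pics/d_w.png',c['color'])
P=np.array([plane(c,*p,24) for p in [(294.7,168.7)]])
delta([605,-323.5,4])
print(proj(c,[605.5,-323.5,24]))"
```

```text
clock: 4.7
eef_pos: [606.0, -324.9, 67.4]
eef_rot: [3.14, 0.001, 1.869]
wrist_force: [0.7, 0.6, 0.8]
finger_gap: 93.8
now [ 606.3 -325.1   67.9] rpy [3.140e+00 2.000e-03 1.869e+00] j [-0.55  0.73  1.21  0.    1.2  -0.84] F [-0.3 -0.1 -0.2] gap 94.2 t 4.75
shift cm [ 0.21 -0.09  6.39]
turn [0. 0. 0.]
[316.34014914 224.70237129]
```

View pics/d_w.png

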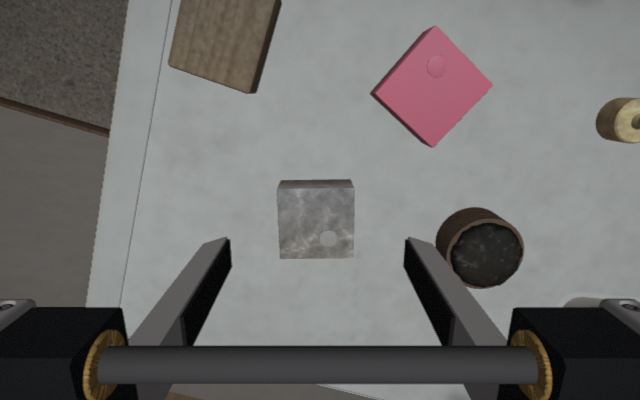

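```bash
python3 -m jog '[[0.2,0,2,0,0,0,100],[0,0,2,0,0,0,100],[0,0,1.5,0,0,0,100],[0,0,0.9,0,0,0,100],[0,0,0,0,0,0,100],[0,0,0,0,0,0,60],[0,0,0,0,0,0,40],[0,0,0,0,0,0,40]]' 30; python3 -m jog '[[0,0,0,0,0,0,40],[0,0,0,0,0,0,40],[0,0,0,0,0,0,40],[0,0,0,0,0,0,40]]' 30
python3 -c "
from h import *
delta()"
```

```text
clock: 5.55
eef_pos: [605.2, -323.2, 2.2]
eef_rot: [3.141, 0.001, 1.869]
wrist_force: [0.4, -0.5, 0.1]
finger_gap: 73.4
clock: 5.95
eef_pos: [604.9, -323.1, 1.5]
eef_rot: [-3.142, -0.0, 1.869]
wrist_force: [-0.4, 0.1, 1.1]
finger_gap: 49.5
now [ 604.9 -323.1    1.5] rpy [-3.142 -0.     1.869] j [-0.54  0.81  1.24 -0.    1.09 -0.84] F [-0.4  0.1  1.1] gap 49.5 t 5.95
turn [0. 0. 0.]
```

```bash
python3 -m jog '[[0,0,-1,0,0,0,40],[0,0,-2,0,0,0,40],[0,0,-3,0,0,0,40],[0,0,-3,0,0,0.1,40],[0,0,-3,0,0,0.1,40],[0,0,-3,0,0,0.1,40],[0,0,0,0,0,0,40]]' 40; python3 -m jog '[[3,0.4,0,0,0,0,40],[4,0.4,0,0,0,0,40],[4,0.4,0,0,0,0,40],[3,0.4,0,0,0,0,40],[2,0.2,0,0,0,0,40],[0,0,0,0,0,0,40],[0,0,0,0,0,0,40]]'
python3 -c "
from h import *
delta()
c=cam('wrist');cv2.imwrite('pics/e_w.png',c['color'])"
```

```text
clock: 6.65
eef_pos: [606.3, -323.8, 156.4]
eef_rot: [3.135, 0.004, 1.567]
wrist_force: [0.4, 0.3, -2.9]
finger_gap: 49.6
clock: 7.35
eef_pos: [622.9, -163.0, 150.3]
eef_rot: [-3.14, -0.0, 1.571]
wrist_force: [-1.2, -1.5, -3.3]
finger_gap: 49.6
now [ 622.9 -163.   150.3] rpy [-3.14  -0.     1.571] j [-0.31  0.56  1.29 -0.    1.3  -0.31] F [-1.2 -1.5 -3.3] gap 49.6 t 7.35
turn [0. 0. 0.]
```

View pics/e_w.png

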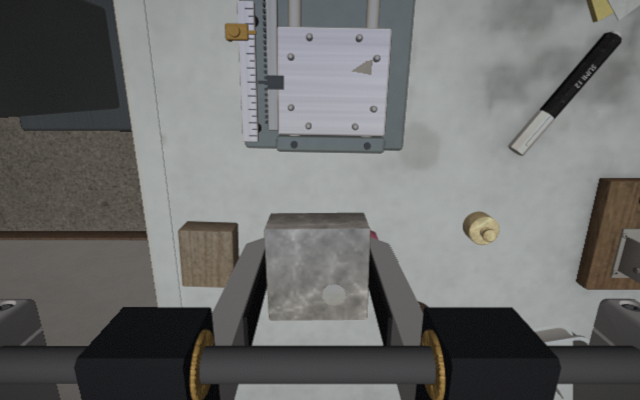

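```bash
python3 - <<'E'
from h import *
c=cam('wrist');crop(c,220,10,400,160,4.4,'f.png');np.save('c_T.npy',c['T'])
E
```

```text
(no output)
```

View pics/f.png

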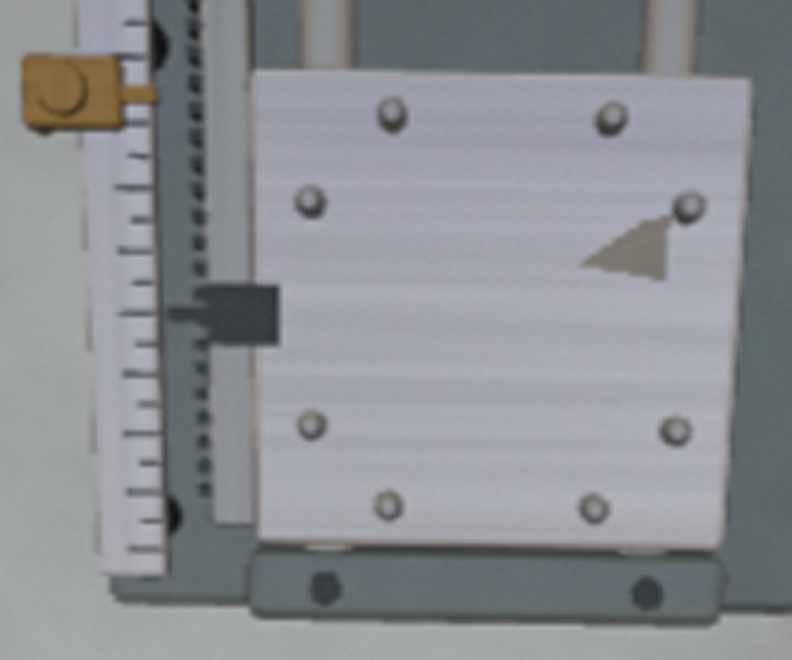

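```bash
python3 - <<'E'
from h import *
c=cam('wrist')
f=lambda p:(220+p[0]/4.4,10+p[1]/4.4)
px=[(392,112),(611,115),(310,199),(689,205),(312,423),(676,429),(389,504),(594,507)]
N=np.array([(-18,31.5),(18,31.5),(-31.5,18),(31.5,18),(-31.5,-18),(31.5,-18),(-18,-31.5),(18,-31.5)])
W=np.array([plane(c,*f(p),50) for p in px])[:,:2]
mw=W.mean(0);a=W-mw
S=a[:,0]+1j*a[:,1];n=N[:,0]+1j*N[:,1];z=(S*n.conj()).sum()/(abs(n)**2).sum()
print('nest',mw,'scale',abs(z),'yaw deg',np.degrees(np.angle(z)));print('res',np.abs(S-z*n).round(1))
P=plane(c,*f((168,313)),47);I=plane(c,*f((157,94)),47);print('ptr',P,'idx',I,I-P)
u=np.exp(1j*np.angle(z));print('ptr in nest',(P[0]-mw[0]+1j*(P[1]-mw[1]))/u,'idx',(I[0]-mw[0]+1j*(I[1]-mw[1]))/u)
# block in grip: top face z = TCPz -1.5+24
s=monitor.read_state();zt=s['eef_pos'][2]-1.5+24
B=np.array([plane(c,*p,zt) for p in [(265,227),(368,227),(369,320),(267,321)]]);print('block',B.round(1),B.mean(0),s['eef_pos'])
yaw=np.angle(z);print(yaw)
# predicted positions from nest to top cam
t=cam('top');s2=cam('scene')
print(proj(t,[*mw,44]),proj(s2,[*mw,44]))
E
```

```text
nest [634.43169955 -71.85426663] scale 0.9876450729261678 yaw deg -0.9284800257515924
res [0.  0.1 0.1 0.  0.1 0.1 0.  0.1]
ptr [578.99277858 -71.18136375  47.        ] idx [578.84557124 -37.25708624  47.        ] [-0.14720734 33.92427751  0.        ]
ptr in nest (-55.442545844244215-0.22553572332660235j) idx (-56.13945384735173+33.691902182309676j)
block [[ 598.9 -138.6  173.3]
 [ 646.4 -138.6  173.3]
 [ 648.9 -188.4  173.3]
 [ 597.8 -188.9  173.3]] [ 622.99758884 -163.62521393  173.32594924] [ 622.92567075 -164.08354098  150.82594924]
-0.016205033488367025
[311.62422966 218.60534817] [292.42741384 196.28599793]
```

```bash
python3 -m jog '[[3,0.4,0,0,0,0.016,40],[3.5,0.4,0,0,0,0,40],[2.7,0.3,1,0,0,0,40],[0,0,2,0,0,0,40],[0,0,2,0,0,0,40],[0,0,2,0,0,0,40],[0,0,0,0,0,0,40],[0,0,0,0,0,0,40]]'
python3 -c "
from h import *
delta([634.4,-71.9,46],rpy=[np.pi,0,np.pi/2-0.016])
c=cam('wrist');cv2.imwrite('pics/g_w.png',c['color'])"
```

```text
clock: 8.4
eef_pos: [635.6, -71.7, 81.9]
eef_rot: [3.142, 0.0, 1.552]
wrist_force: [0.2, 0.5, -3.1]
finger_gap: 49.1
now [635.6 -71.7  81.9] rpy [3.142 0.    1.552] j [-0.17  0.61  1.37  0.    1.16 -0.15] F [ 0.2  0.5 -3.1] gap 49.1 t 8.4
shift cm [-0.02 -0.12  3.59]
turn [ 0.     0.    -0.002]
```

View pics/g_w.png

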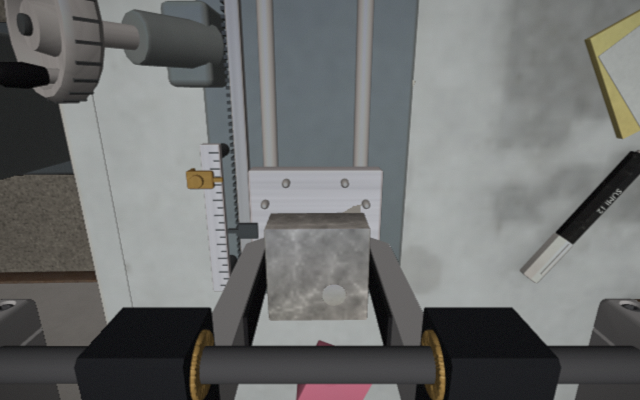

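```bash
python3 -m jog '[[0,-0.1,1,0,0,0,40],[0,0,1,0,0,0,40],[0,0,0.8,0,0,0,40],[0,0,0.3,0,0,0,40],[0,0,0,0,0,0,40],[0,0,0,0,0,0,40]]'
python3 -c "
from h import *
delta([634.4,-71.9,45.5],rpy=[np.pi,0,np.pi/2-0.016])
c=cam('wrist');cv2.imwrite('pics/i_w.png',c['color'][140:340,160:480].repeat(2,0).repeat(2,1))"
```

```text
clock: 9.05
eef_pos: [634.6, -71.3, 50.6]
eef_rot: [3.141, 0.0, 1.553]
wrist_force: [-0.4, -0.6, -4.1]
finger_gap: 49.6
now [634.6 -71.3  50.6] rpy [3.141 0.    1.553] j [-0.17  0.65  1.39  0.    1.1  -0.15] F [-0.4 -0.6 -4.1] gap 49.6 t 9.05
shift cm [-0.07 -0.02  0.51]
turn [ 0.     0.    -0.002]
```

View pics/i_w.png

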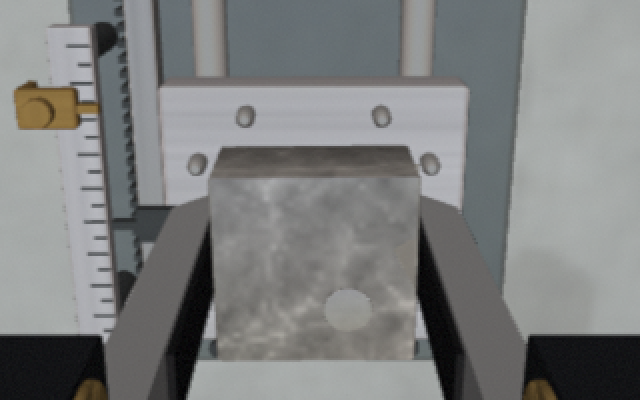

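```bash
python3 -m jog '[[-0.05,0,0.2,0,0,0,40],[0,0,0.2,0,0,0,40],[0,0,0,0,0,0,40],[0,0,0,0,0,0,40]]'; python3 -m jog '[[0,0,0.1,0,0,0,40],[0,0,0,0,0,0,40],[0,0,0,0,0,0,40]]'
```

```text
clock: 9.5
eef_pos: [634.4, -71.7, 46.4]
eef_rot: [-3.142, -0.0, 1.553]
wrist_force: [-0.2, -0.8, -4.3]
finger_gap: 49.6
clock: 9.8
eef_pos: [634.5, -71.7, 45.5]
eef_rot: [3.141, 0.0, 1.553]
wrist_force: [0.8, 0.4, -3.5]
finger_gap: 49.7
```

```bash
python3 -m jog '[[0,0,0.05,0,0,0,40],[0,0,0,0,0,0,40],[0,0,0,0,0,0,40]]'; python3 -m jog '[[0,0,0.05,0,0,0,40],[0,0,0,0,0,0,40],[0,0,0,0,0,0,40]]'
```

```text
clock: 10.1
eef_pos: [634.5, -71.7, 45.5]
eef_rot: [3.141, 0.0, 1.553]
wrist_force: [-3.0, 1.1, 5.9]
finger_gap: 49.7
clock: 10.4
eef_pos: [634.5, -71.8, 45.4]
eef_rot: [3.141, 0.0, 1.553]
wrist_force: [-6.2, 0.9, 10.8]
finger_gap: 49.5
```

Contact at the expected height. Release slowly and rise.

```bash
python3 -m jog '[[0,0,0,0,0,0,58],[0,0,0,0,0,0,64],[0,0,0,0,0,0,64],[0,0,0,0,0,0,64],[0,0,0,0,0,0,64]]'; python3 -m jog '[[0,0,-1,0,0,0,64],[0,0,-2,0,0,0,64],[0,0,-3,0,0,0,64],[0,0,-4,0,0,0,64],[0,0,-4,0,0,0,64],[0,0,0,0,0,0,64],[0,0,0,0,0,0,64]]'
python3 -c "
from h import *
delta()
c=cam('wrist');cv2.imwrite('pics/j_w.png',c['color'])"
```

```text
clock: 10.9
eef_pos: [634.5, -71.7, 44.4]
eef_rot: [3.142, -0.0, 1.553]
wrist_force: [-0.4, 0.5, 0.9]
finger_gap: 60.3
clock: 11.6
eef_pos: [634.6, -71.8, 185.6]
eef_rot: [3.14, 0.0, 1.553]
wrist_force: [-0.3, 0.2, -0.5]
finger_gap: 60.2
now [634.6 -71.8 185.6] rpy [3.14  0.    1.553] j [-0.17  0.51  1.27 -0.    1.36 -0.15] F [-0.3  0.2 -0.5] gap 60.2 t 11.6
turn [0. 0. 0.]
```

View pics/j_w.png

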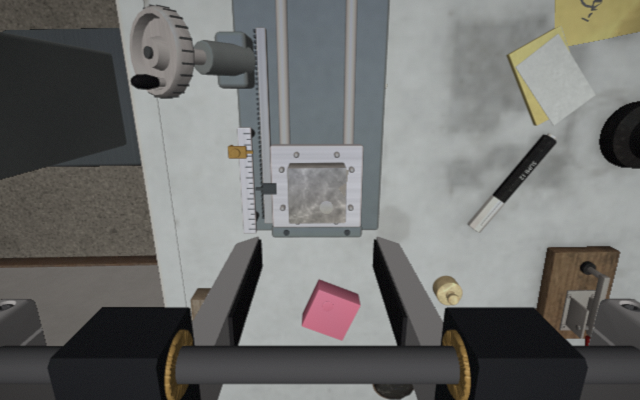

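```bash
cat >> h.py <<'E'
YAW=-0.0162
AX=np.array([-np.sin(np.radians(35))*np.cos(YAW),-np.sin(np.radians(35))*np.sin(YAW),np.cos(np.radians(35))])
def Rw(phi=0):
    z=-AX; x=np.array([-np.sin(YAW),np.cos(YAW),0]); y=np.cross(z,x)
    return R.from_matrix(np.stack([x,y,z],1))*R.from_rotvec([0,0,phi])
E
python3 -m jog '[[2.2,-3.4,-1,0,0,0,75],[2.2,-3.5,-0.7,0,0,0,75],[2.2,-3.5,-0.6,0,0,0,75],[2.2,-3.5,-0.6,0,0,0,75],[2.1,-3.5,-0.6,0,0,0,75],[0,0,0,0,0,0,75],[0,0,0,0,0,0,75]]'
python3 -c "
from h import *
delta([462,40,200],Rt=Rw(0))"
```

```text
clock: 12.35
eef_pos: [462.2, 40.6, 219.0]
eef_rot: [-3.141, 0.0, 1.554]
wrist_force: [-0.2, 0.3, 0.4]
finger_gap: 70.4
now [462.2  40.6 219. ] rpy [-3.141  0.     1.554] j [ 0.01  0.1   1.73 -0.    1.31  0.03] F [-0.2  0.3  0.4] gap 70.4 t 12.35
shift cm [-0.06 -0.01  1.9 ]
turn [-0.611  0.    -0.001]
```

```bash
python3 -m jog '[[0,0,0,-0.122,0,0,75],[0,0,0,-0.122,0,0,75],[0,0,0,-0.122,0,0,75],[0,0,0,-0.122,0,0,75],[0,0,0,-0.123,0,0,75],[0,0,0,0,0,0,75],[0,0,0,0,0,0,75]]'
python3 -c "
from h import *
delta([462,40,200],Rt=Rw(0))
c=cam('wrist');cv2.imwrite('pics/k_w.png',c['color'])
print(proj(c,[531.2,38.4,102]),proj(c,np.array([531.2,38.4,102])+7*AX))"
```

```text
clock: 13.05
eef_pos: [462.8, 39.9, 219.3]
eef_rot: [2.534, 0.0, 1.552]
wrist_force: [-0.7, 0.5, 0.7]
finger_gap: 70.6
now [462.8  39.9 219.3] rpy [2.534 0.    1.552] j [ 0.02 -0.23  2.15 -0.04  0.61  0.06] F [-0.7  0.5  0.7] gap 70.6 t 13.05
shift cm [ 0.01 -1.17  1.54]
turn [-0.003  0.002 -0.002]
[305.96341228 190.48095315] [305.69576392 192.57407676]
```

View pics/k_w.png

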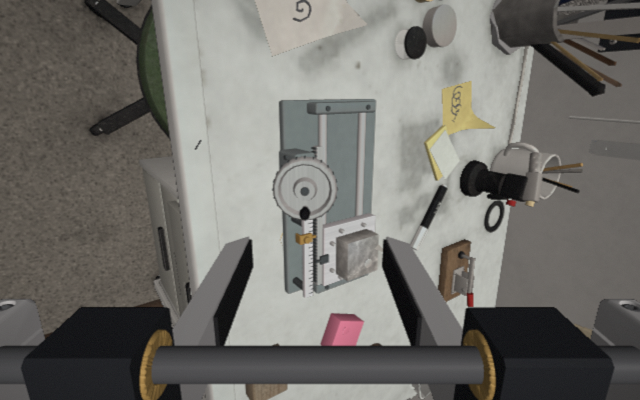

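```bash
python3 - <<'E'
from h import *
c=cam('wrist');crop(c,260,145,350,235,6.6,'l.png')
W=np.array([531.2,38.4,102]);R0=Rw(0)
for h in(7,-7):
  print([(proj(c,W+h*AX+R0.apply([29*np.cos(a),29*np.sin(a),0]))-[260,145])*6.6 for a in (0,np.pi/2,np.pi,-np.pi/2)])
print((proj(c,W+11*AX)-[260,145])*6.6)
E
```

```text
[array([294.92327103, 100.41331885]), array([514.07117819, 314.37187945]), array([299.92223048, 517.76884967]), array([ 81.0616677 , 314.74726817])]
[array([298.69677558,  81.5121161 ]), array([508.89244008, 287.29073834]), array([303.31355924, 483.34369726]), array([ 93.3779558 , 287.66972237])]
[296.4108576  322.72059559]
```

View pics/l.png

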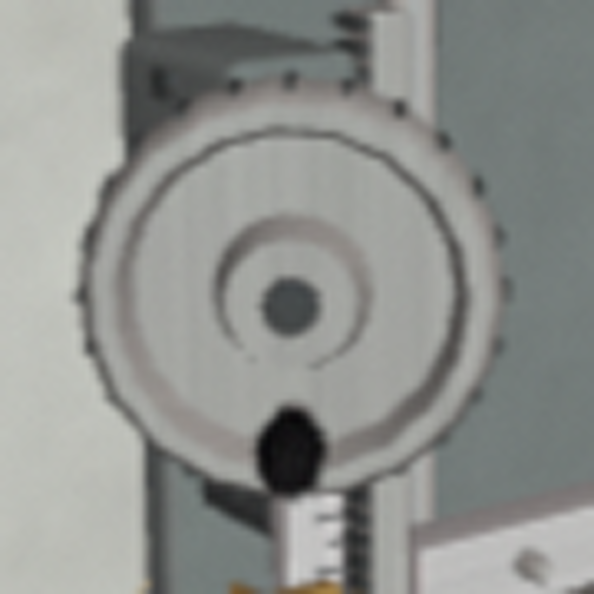

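```bash
python3 -m jog '[[0,-0.3,0.3,0,0,0.14,75],[0,-0.3,0.3,0,0,0.14,75],[0,0,0,0,0,0.14,75],[0,0,0,0,0,0.14,75],[0,0,0,0,0,0.14,75],[0,0,0,0,0,0.14,75],[0,0,0,0,0,0.14,75],[0,0,0,0,0,0.14,75]]'
python3 -m jog '[[0,0,0,0,0,0.14,75],[0,0,0,0,0,0.14,75],[0,0,0,0,0,0.14,75],[0,0,0,0,0,0.14,75],[0,0,0,0,0,0,75],[0,0,0,0,0,0,75]]'
python3 - <<'E'
from h import *
t=cam('top');s=cam('scene')
print('tri hub',two(t,(255.9,268.5),s,(212,195.9)))
W=np.array([530.6,40.4,101.6]);print('pred hub',W+11*AX)
delta(W+100*AX,Rt=Rw(1.68))
c=cam('wrist');cv2.imwrite('pics/m_w.png',c['color'])
p=proj(c,W+11*AX);print('pred',p);u,v=int(p[0])-45,int(p[1])-45;print(u,v)
crop(c,u,v,u+90,v+90,6.6,'m.png')
R0=Rw(0)
for h in(7,-7):
  print([((proj(c,W+h*AX+R0.apply([29*np.cos(a),29*np.sin(a),0]))-[u,v])*6.6).round() for a in np.arange(4)*np.pi/2-1.68])
print((p-[u,v])*6.6)
E
```

```text
clock: 13.95
eef_pos: [461.8, 40.7, 211.2]
eef_rot: [2.85, -0.543, 0.508]
wrist_force: [1.0, -0.3, -0.7]
finger_gap: 70.4
clock: 14.55
eef_pos: [461.4, 40.7, 211.1]
eef_rot: [-3.069, -0.606, -0.146]
wrist_force: [-0.2, -1.0, -0.5]
finger_gap: 71.0
tri hub (array([525.56651858,  39.23685788, 106.13074648]), np.float64(2.349374841145836))
pred hub [524.29148709  40.50220685 110.61067249]
now [461.2  40.8 211.1] rpy [-3.068 -0.606 -0.147] j [ 0.02 -0.22  2.17 -0.04  0.59  1.75] F [ 0.4 -0.3 -0.1] gap 70.4 t 14.65
shift cm [-0.6  -0.02  2.95]
turn [0.001 0.    0.002]
pred [318.33410971 199.53883622]
273 154
[array([345., 492.]), array([ 86., 337.]), array([251.,  81.]), array([515., 246.])]
[array([343., 456.]), array([ 94., 306.]), array([252.,  60.]), array([506., 219.])]
[299.20512411 300.55631906]
```

View pics/m.png

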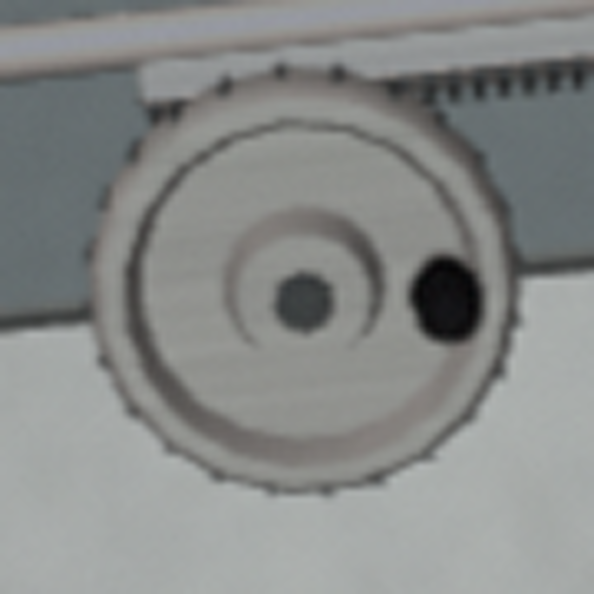

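View pics/m_w.png

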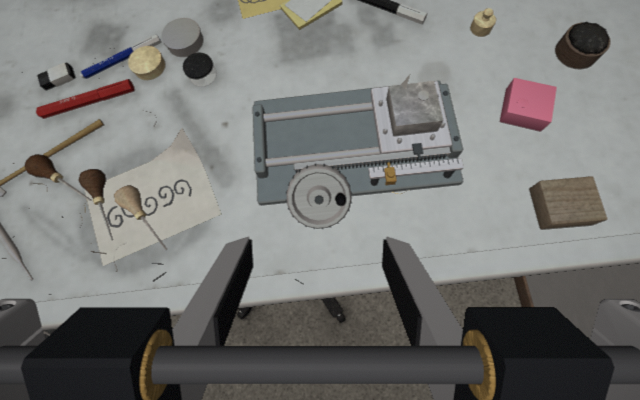

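```bash
python3 - <<'E'
from h import *
W=np.array([530.7,39.7,101.6])
delta(W+50*AX,Rt=Rw(1.68))
E
```

```text
now [461.2  40.8 211.1] rpy [-3.067 -0.607 -0.148] j [ 0.02 -0.22  2.17 -0.04  0.59  1.75] F [-0.2 -0.1  0.4] gap 70.8 t 14.7
shift cm [-0.58  0.05  7.96]
turn [0.001 0.    0.001]
```

```bash
python3 -m jog '[[-0.6,0.05,2,0,0,0,75],[0,0,3,0,0,0,75],[0,0,3,0,0,0,75],[0,0,0,0,0,0,75],[0,0,0,0,0,0,75]]'
python3 - <<'E'
from h import *
W=np.array([530.7,39.7,101.6])
delta(W-12*AX,Rt=Rw(1.68))
c=cam('wrist');cv2.imwrite('pics/n_w.png',c['color']);print(proj(c,W+11*AX))
E
```

```text
clock: 15.2
eef_pos: [501.6, 40.2, 142.1]
eef_rot: [-3.066, -0.605, -0.15]
wrist_force: [-0.1, 0.5, 0.1]
finger_gap: 70.5
now [501.6  40.2 142.1] rpy [-3.066 -0.605 -0.15 ] j [ 0.02 -0.01  2.16 -0.06  0.38  1.76] F [-0.1  0.5  0.1] gap 70.5 t 15.2
shift cm [ 0.07 -0.01  6.19]
turn [ 0.001  0.001 -0.   ]
[319.06874533 225.30318652]
```

View pics/n_w.png

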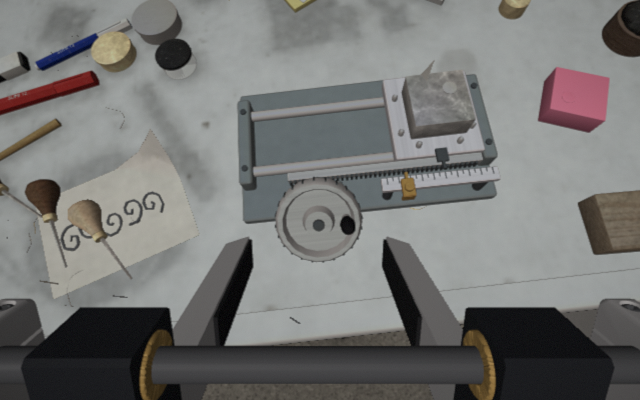

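```bash
python3 -m jog '[[0.05,0,2,0,0,0,75],[0,0,2,0,0,0,75],[0,0,1.2,0,0,0,75],[0,0,1,0,0,0,75],[0,0,0,0,0,0,75],[0,0,0,0,0,0,75]]'
python3 - <<'E'
from h import *
W=np.array([530.7,39.7,101.6])
delta(W-12*AX,Rt=Rw(1.68))
E
```

```text
clock: 15.85
eef_pos: [537.9, 39.6, 92.5]
eef_rot: [-3.065, -0.608, -0.151]
wrist_force: [-0.2, 0.3, -0.1]
finger_gap: 70.5
now [537.9  39.6  92.5] rpy [-3.065 -0.608 -0.151] j [ 0.02  0.17  2.12 -0.08  0.24  1.78] F [-0.2  0.3 -0.1] gap 70.5 t 15.85
shift cm [-0.07  0.01  0.04]
turn [ 0.001 -0.001 -0.001]
```

Close gently on the rim.

```bash
python3 -m jog '[[0,0,0,0,0,0,65],[0,0,0,0,0,0,55],[0,0,0,0,0,0,52],[0,0,0,0,0,0,52],[0,0,0,0,0,0,52]]' 25
python3 - <<'E'
from h import *
W=np.array([530.7,39.7,101.6])
delta(W-12*AX,Rt=Rw(1.68))
E
```

```text
clock: 16.35
eef_pos: [537.9, 38.8, 92.2]
eef_rot: [-3.066, -0.607, -0.151]
wrist_force: [-4.5, -10.5, 5.9]
finger_gap: 57.3
now [537.9  38.8  92.2] rpy [-3.066 -0.607 -0.151] j [ 0.01  0.17  2.12 -0.08  0.24  1.78] F [ -4.5 -10.5   5.9] gap 57.3 t 16.35
shift cm [-0.06 -0.07  0.02]
turn [ 0.002 -0.001 -0.002]
```

```bash
python3 -m jog '[[0,0.1,0,0,0,0,52],[0,0,0,0,0,0,52]]'; python3 -m jog '[[0,0,0,0,0,-0.06,52],[0,0,0,0,0,-0.1,52],[0,0,0,0,0,-0.1,52],[0,0,0,0,0,-0.1,52],[0,0,0,0,0,-0.1,52],[0,0,0,0,0,0,52]]'
python3 - <<'E'
from h import *
W=np.array([530.7,39.7,101.6])
delta(W-12*AX,Rt=Rw(1.68))
E
```

```text
clock: 16.55
eef_pos: [537.9, 38.7, 92.2]
eef_rot: [-3.065, -0.608, -0.151]
wrist_force: [-3.9, 0.6, 4.8]
finger_gap: 57.5
clock: 17.15
eef_pos: [537.9, 38.8, 92.2]
eef_rot: [2.903, -0.569, 0.407]
wrist_force: [-3.9, 3.3, 4.4]
finger_gap: 57.4
now [537.9  38.8  92.2] rpy [ 2.903 -0.569  0.407] j [ 0.01  0.17  2.12 -0.07  0.24  1.31] F [-3.9  3.3  4.4] gap 57.4 t 17.15
shift cm [-0.02 -0.09  0.02]
turn [ 0.001 -0.001  0.462]
```

```bash
python3 -m jog '[[0,0,0,0,0,-0.12,52],[0,0,0,0,0,-0.12,52],[0,0,0,0,0,-0.12,52],[0,0,0,0,0,-0.12,52],[0,0,0,0,0,-0.12,52],[0,0,0,0,0,-0.12,52],[0,0,0,0,0,-0.12,52],[0,0,0,0,0,0,52]]'
python3 - <<'E'
from h import *
W=np.array([530.7,39.7,101.6])
delta(W-12*AX,Rt=Rw(1.68))
c=cam('scene');crop(c,190,135,340,260,5,'o.png')
c=cam('wrist');cv2.imwrite('pics/o_w.png',c['color'])
E
```

```text
clock: 17.95
eef_pos: [537.7, 39.1, 92.1]
eef_rot: [2.564, -0.212, 1.241]
wrist_force: [-5.6, 5.0, 4.8]
finger_gap: 57.7
now [537.7  39.1  92.1] rpy [ 2.564 -0.212  1.241] j [ 0.01  0.17  2.12 -0.07  0.24  0.47] F [-5.6  5.   4.8] gap 57.7 t 17.95
shift cm [ 0.04 -0.05  0.02]
turn [ 1.000e-03 -0.000e+00  1.303e+00]
```

View pics/o_w.png

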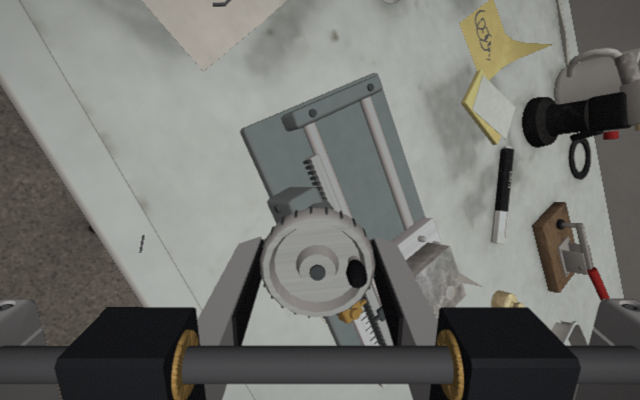

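View pics/o.png

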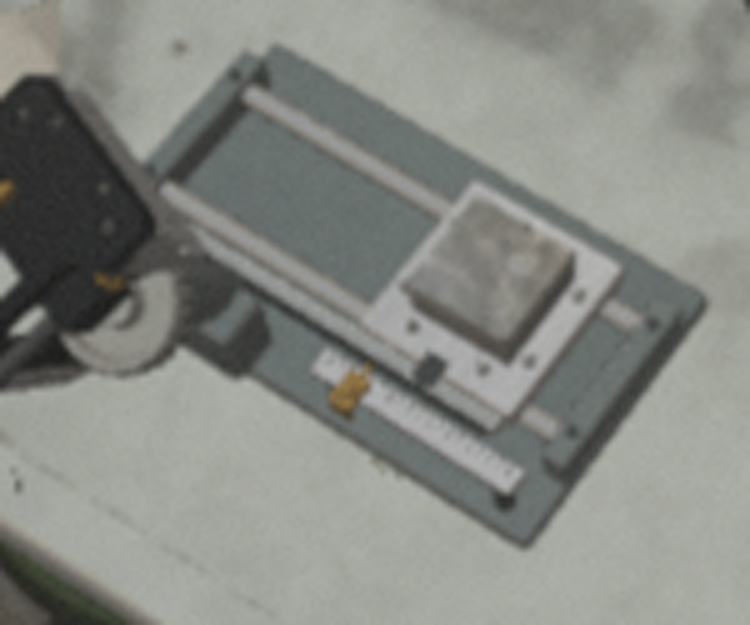

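```bash
python3 -m jog '[[0,0,0,0,0,-0.12,52],[0,0,0,0,0,-0.12,52],[0,0,0,0,0,-0.12,52],[0,0,0,0,0,-0.12,52],[0,0,0,0,0,-0.12,52],[0,0,0,0,0,-0.12,52],[0,0,0,0,0,-0.12,52],[0,0,0,0,0,0,52]]'; python3 -m jog '[[0,0,0,0,0,-0.12,52],[0,0,0,0,0,-0.12,52],[0,0,0,0,0,-0.12,52],[0,0,0,0,0,-0.12,52],[0,0,0,0,0,-0.12,52],[0,0,0,0,0,-0.12,52],[0,0,0,0,0,-0.12,52],[0,0,0,0,0,0,52]]'
python3 - <<'E'
from h import *
W=np.array([530.7,39.7,101.6])
delta(W-12*AX,Rt=Rw(0))
c=cam('scene');crop(c,190,135,340,260,5,'p.png')
c=cam('wrist');cv2.imwrite('pics/p_w.png',c['color'])
E
```

```text
clock: 18.85
eef_pos: [537.5, 39.0, 91.9]
eef_rot: [2.582, 0.26, 1.943]
wrist_force: [-6.4, 4.3, 5.6]
finger_gap: 57.2
clock: 19.65
eef_pos: [537.3, 38.9, 91.8]
eef_rot: [2.959, 0.586, 2.802]
wrist_force: [-8.2, 2.3, 6.6]
finger_gap: 57.2
now [537.3  38.9  91.8] rpy [2.959 0.586 2.802] j [ 0.01  0.17  2.12 -0.07  0.24 -1.21] F [-8.2  2.3  6.6] gap 57.2 t 19.65
shift cm [0.   0.08 0.02]
turn [-1.000e-03  0.000e+00  1.303e+00]
```

View pics/p_w.png

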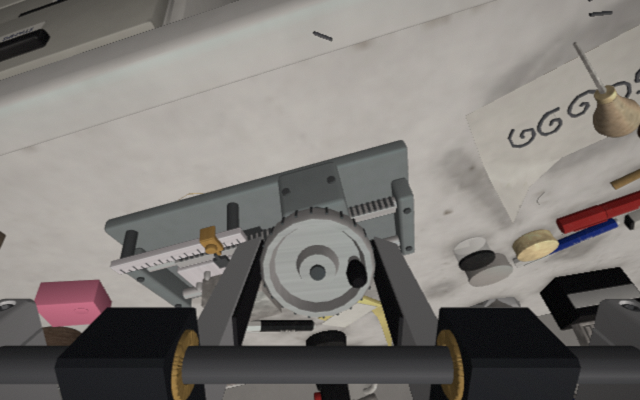

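View pics/p.png

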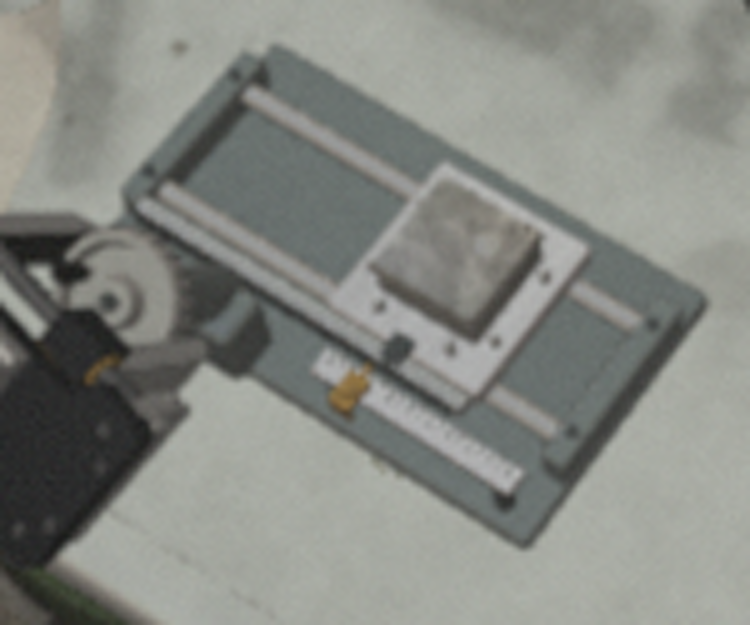

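```bash
python3 -m jog '[[0,0,0,0,0,-0.1,52],[0,0,0,0,0,-0.1,52],[0,0,0,0,0,-0.1,52],[0,0,0,0,0,-0.1,52],[0,0,0,0,0,-0.03,52],[0,0,0,0,0,0,52],[0,0,0,0,0,0,52]]'
python3 - <<'E'
from h import *
delta(None,Rt=Rw(0))
c=cam('scene');crop(c,240,180,300,230,12,'q.png')
c=cam('wrist');cv2.imwrite('pics/q_w.png',c['color'])
E
```

```text
clock: 20.45
eef_pos: [537.3, 38.7, 91.7]
eef_rot: [-3.031, 0.602, -2.966]
wrist_force: [-9.5, 0.6, 6.8]
finger_gap: 57.0
now [537.3  38.7  91.7] rpy [-3.031  0.602 -2.966] j [ 0.01  0.17  2.12 -0.07  0.24 -1.63] F [-9.5  0.6  6.8] gap 57.0 t 20.45
turn [-1.000e-03  0.000e+00  1.729e+00]
```

View pics/q_w.png

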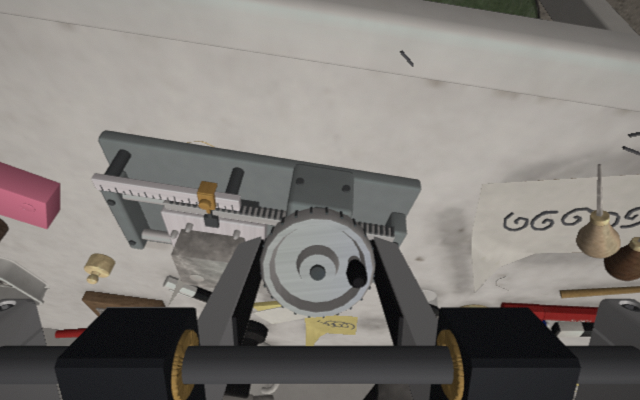

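View pics/q.png

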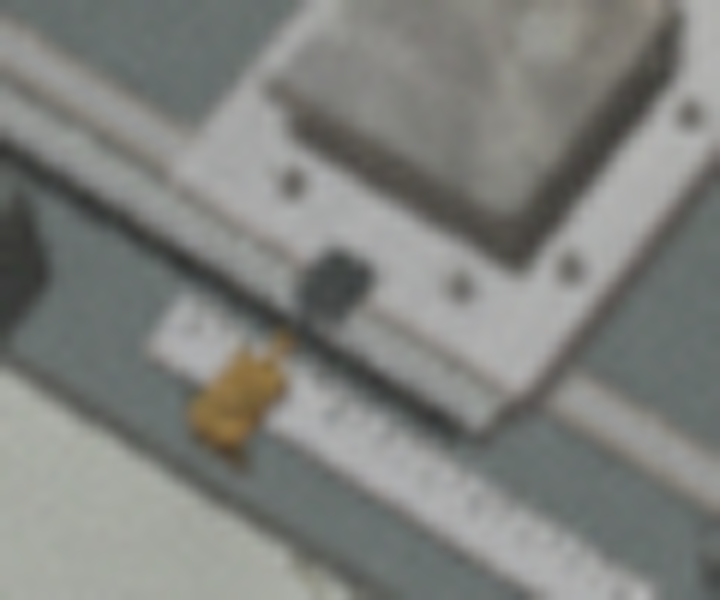

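```bash
python3 - <<'E'
from h import *
c=cam('wrist');crop(c,170,165,260,245,8,'r.png')
E
```

```text
(no output)
```

View pics/r.png

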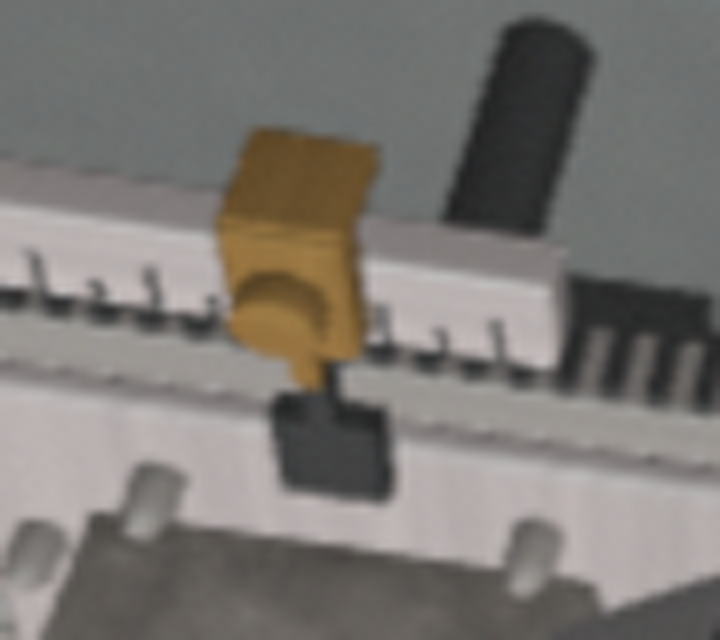

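```bash
python3 -m jog '[[0,0,0,0,0,0,60],[0,0,0,0,0,0,75],[0,0,0,0,0,0,75],[0,0,0,0,0,0,75]]'; python3 -m jog '[[0,0,-1,0,0,0,75],[0,0,-2,0,0,0,75],[0,0,-3,0,0,0,75],[0,0,-3,0,0,0,75],[0,0,-2,0,0,0,75],[0,0,0,0,0,0,75],[0,0,0,0,0,0,75]]'
python3 - <<'E'
from h import *
delta([500,-110,260],rpy=[np.pi,0,np.pi/2])
c=cam('top');crop(c,250,200,340,270,8,'s.png')
E
```

```text
clock: 21.0
eef_pos: [537.9, 38.5, 91.7]
eef_rot: [-3.031, 0.602, -2.966]
wrist_force: [-0.7, 0.2, 0.1]
finger_gap: 70.6
clock: 21.7
eef_pos: [474.8, 39.7, 181.9]
eef_rot: [-3.031, 0.603, -2.966]
wrist_force: [-0.4, -0.9, -0.1]
finger_gap: 70.3
now [474.8  39.7 181.9] rpy [-3.031  0.603 -2.966] j [ 0.02 -0.15  2.18 -0.04  0.49 -1.66] F [-0.4 -0.9 -0.1] gap 70.3 t 21.7
shift cm [ -4.32 -15.81  -4.79]
turn [0.444 0.53  1.653]
```

View pics/s.png

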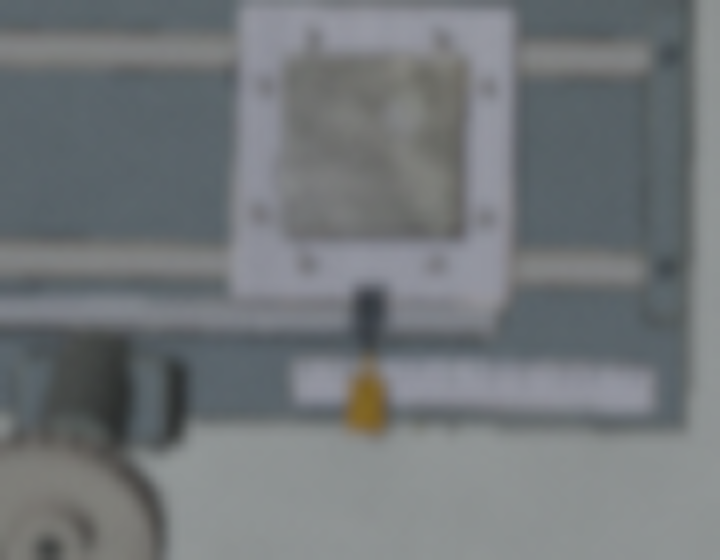

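```bash
python3 -m jog '[[0,0,0,0,0,0.14,75],[0,0,0,0,0,0.14,75],[0,0,0,0,0,0.14,75],[0,0,0,0,0,0.14,75],[0,0,0,0,0,0.14,75],[0,0,0,0,0,0.14,75],[0,0,0,0,0,0.14,75],[0,0,0,0,0,0.14,75]]'; python3 -m jog '[[0,0,0,0,0,0.14,75],[0,0,0,0,0,0.14,75],[0,0,0,0,0,0.14,75],[0,0,0,0,0,0.14,75],[0,0,0,0.122,0,0.05,75],[0,0,0,0.122,0,0,75],[0,0,0,0.122,0,0,75],[0,0,0,0.122,0,0,75]]';  python3 -m jog '[[0,0,0,0.122,0,0,75],[0,0,0,0,0,0,75],[0,0,0,0,0,0,75]]'
python3 -c "
from h import *
delta([579,-110,215],rpy=[np.pi,0,np.pi/2])"
```

```text
clock: 22.55
eef_pos: [474.7, 39.6, 180.3]
eef_rot: [2.621, 0.331, 2.068]
wrist_force: [-0.3, -0.1, -0.2]
finger_gap: 70.5
clock: 23.35
eef_pos: [474.8, 39.7, 180.8]
eef_rot: [3.025, 0.002, 1.551]
wrist_force: [-0.6, 1.0, 0.8]
finger_gap: 70.6
clock: 23.65
eef_pos: [474.7, 39.6, 180.0]
eef_rot: [3.141, 0.003, 1.551]
wrist_force: [-0.3, -0.8, -0.4]
finger_gap: 70.0
now [474.7  39.6 180. ] rpy [3.141e+00 3.000e-03 1.551e+00] j [ 0.01  0.16  1.76 -0.    1.23  0.03] F [-0.3 -0.8 -0.4] gap 70.0 t 23.65
shift cm [-14.76  10.72  -3.45]
turn [ 0.001  0.003 -0.02 ]
```

```bash
python3 -m jog '[[-3,0,-2,0,0,0,75],[-3,1.5,-1.5,0,0,0,75],[-3,3,0,0,0,0,75],[-3,3,0,0,0,0,75],[-3,3,0,0,0,0,75],[0,0,0,0,0,0,75],[0,0,0,0,0,0,75]]'
python3 -c "
from h import *
delta()
c=cam('wrist');cv2.imwrite('pics/t_w.png',c['color']);u,v=map(int,proj(c,[579,-38,47]));crop(c,u-40,v-35,u+40,v+35,9,'t.png');print(u,v)"
```

```text
clock: 24.35
eef_pos: [576.3, -112.4, 216.3]
eef_rot: [3.14, 0.003, 1.55]
wrist_force: [0.1, 0.9, -0.4]
finger_gap: 70.6
now [ 576.3 -112.4  216.3] rpy [3.14e+00 3.00e-03 1.55e+00] j [-0.25  0.37  1.4  -0.    1.37 -0.23] F [ 0.1  0.9 -0.4] gap 70.6 t 24.35
turn [0. 0. 0.]
318 103
```

View pics/t.png

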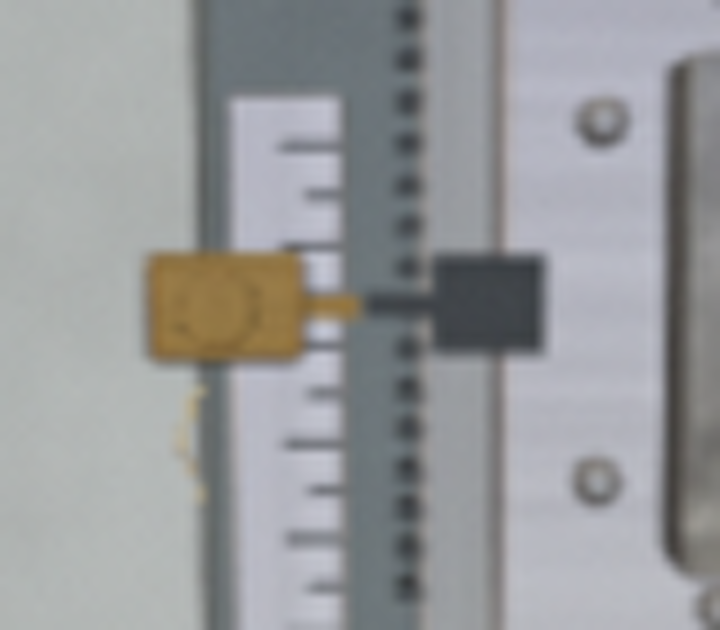

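View pics/t_w.png

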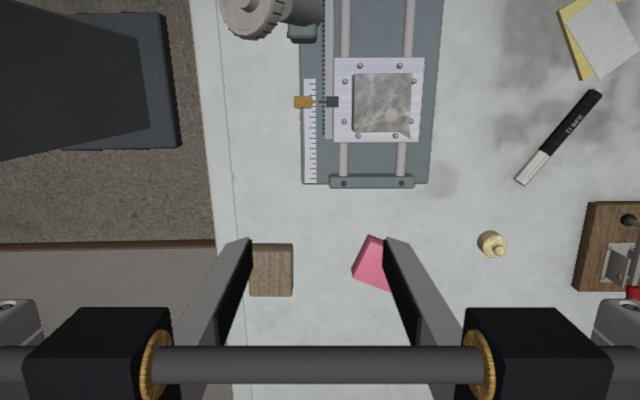

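```bash
python3 -m jog '[[0,0,0,0,0,0,75],[0,0,0,0,0,0,75]]'; python3 -c "
from cell import order; print(order.sign_off())"
```

```text
clock: 24.6
eef_pos: [576.4, -111.4, 217.7]
eef_rot: [3.139, 0.003, 1.552]
wrist_force: [0.1, -0.3, 0.4]
finger_gap: 70.5
the job is handed in; nothing more can be done
None
```

The job was handed in at 24.6 s, but sign-off gives no verdict.

**Block:** I set the grey steel block flat between the carriage pins and let go while the carriage was still at its start. In the last picture it still lies flat between the pins.

**Carriage:** I wound it about 34 mm with the handwheel. One grasp was enough: the wrist turned about 3.4 rad with no sign of slip. From directly above, the pointer and the index tip were level to about 0.2 mm.

**Checks that disagreed:**
- A slanted wrist view while still gripping the wheel suggested the pointer was 1 to 2 mm past the tip. I put that down to parallax, and the overhead views after release showed them aligned.
- The pin spacing measured about 1% small in the wrist camera. That is within its calibration.

**Rest of the scene:** I never touched the offcut, weight, dop, pink look-alike or lamp. I saw no sign of the index clip moving, though I made no before-and-after measurement of it. The wrist force peaked at about 13 N in the readings, and the gripper was open and clear at the end.

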